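Close up the test kiln and start its firing

TASK

Start the glaze-test firing in the small bench kiln, using only light fingertip touches, nothing gripped: push the kiln door gently shut, press the vent plug in the roof fully home, tap the far one of the two square keys (it steps the programme up), then tap the round key to start. Keep to that order, do not let any key go down before door and plug are both closed, never push down the near square key, and do not pull the plug up or disturb the jar, the tile and the dish standing round the kiln.

Things in the scene. Friction and masses are not known exactly. Their poses are not given: they have to be found in the camera images.
- kiln: small front-loading test kiln, fixed, on a grey board 250 x 410 mm. Origin on the table under it; +x to its back, +y to its left, z up. Left: bright metal chamber, x -100..100, y -20..200 mm, flat roof at z 225. Right: grey control column, x -100..100, y -165..-25, its top a black key panel sloping up to the back at 0.245 rad, z 190 at x = -100 to z 222 at x = 30; display behind the keys
- kiln_door (a joint): chamber door, rad: 0 = shut, positive = swung out to the front about its upright left edge; starts at 0.25 to 0.5. Grey slab 220 wide, 180 high, 26 mm thick, brick pad inside; a bar handle stands out 40 mm near the free edge, z 72 to 152 mm. Stiff hinge (about 2 N at the push spot): stays where left
- door_push_spot (a point): point on the door's outer face where it is best pushed: 150 mm from the hinge line, 192 mm above the table (30 mm below the door's top, above the handle); moves with the door; its x axis points into the door, along the push. Shut, the door stops hard against the casing
- door_hinge (a point): point on the door's hinge line at the push spot's height, fixed to the kiln in place; in the door's own frame (x into the door, y from the free edge to the hinge) the push spot lies 14 mm in front of it and 150 mm toward the free edge
- vent_plug (a joint): height of the vent plug above its seat, m: 0 = home, head down on its collar; starts 0.009 to 0.016; up to 0.05 when pulled out. Stiff fit: moves at about 3 N, stays where left
- plug_head: head of the vent plug, origin at the centre of its flat top; a cream ceramic plug with a round head 37 mm across and 14 mm thick, in the chamber roof; moves with the plug; when home it lies 242 mm above the table
- key_far (a joint): travel of the square programme-up key, the one farther from the front, m: 0 = up, 0.004 = fully down; springs back, fully down takes about 4 N; counts as tapped at 0.0025
- key_far_cap: cap of the far square key, origin at the centre of its top; grey, 22 mm square with a small raised white triangle pointing to the back; it stands 10 mm off the panel, moves with the key; z axis square to the panel, along the key's travel; no other key within 25 mm of the cap's edge
- key_near (a joint): travel of the near square key (programme down), not to be pushed; as key_far
- key_near_cap: cap of the near square key, origin at the centre of its top; like the other but its triangle points to the front; 50 mm in front of the far key down the slope
- key_round (a joint): travel of the round start key, m: 0 = up, 0.004 = fully down; springs back, fully down takes about 4 N; counts as tapped at 0.0025
- key_round_cap: cap of the round start key, origin at the centre of its top; plain grey, 29 mm across on the right of the panel; it stands 10 mm off the panel; z axis as for the others
- glaze_jar: loose bystander: white screw-lid jar, 60 mm across, 56 mm high, origin under its middle
- spare_tile: loose bystander: L-shaped glaze test tile 27 x 34 x 58 mm, standing, origin under its middle
- bisque_dish: loose bystander: small open clay dish, 112 mm across, 29 mm high, origin under its middle

How it is judged:
On the way, in this order (a step that is already met when the one before it is completed fails the run):
1. the door is shut (within 0.02 rad) (value of joint kiln_door below 0.02 rad), for 0.2 s.
2. the vent plug is home (within 2 mm), door still shut (value of joint vent_plug below 0.002 m and value of joint kiln_door below 0.02 rad), for 0.2 s.
3. the far square key has been pushed down (2.5 mm of its 4 mm), the round key up (value of joint key_far above 0.0025 m and value of joint key_round below 0.001 m), for 0.05 s.
4. the far square key is up again and the round key has been pushed down (2.5 mm of its 4 mm) (value of joint key_round above 0.0025 m and value of joint key_far below 0.001 m), for 0.05 s.
At the end, for the whole second after the job is handed in: The door is shut (within 0.02 rad), the vent plug sits home (within 2 mm), the far square key and then the round key have been tapped and all keys are up again; jar, tile and dish are within 15 mm of where they stood (all of step 2 and value of joint each of key_far, key_near, key_round below 0.001 m and distance of each of glaze_jar, spare_tile, bisque_dish from where it was at the start of the episode below 0.015 m); the robot touches nothing.
It fails at once if a key is pushed down while the door is open or the plug is out, or the near square key is pushed down at all ((value of joint any of key_far, key_round above 0.0015 m and (value of joint kiln_door above 0.03 rad or value of joint vent_plug above 0.004 m)) or value of joint key_near above 0.0015 m).
It fails at once if the plug is pulled up (value of joint vent_plug above 0.021 m).
It fails at once if the door is slammed (swings shut faster than 2 rad/s) (velocity of joint kiln_door below -2 rad/s).
It fails at once if the fingers or the arm bear hard on the kiln, its door, plug or keys (more than 60 N) (contact force between any of the fingers, the arm and kiln above 60 N).
It fails at once if the jar, the tile or the dish is disturbed (moved 15 mm) (distance of any of glaze_jar, spare_tile, bisque_dish from where it was at the start of the episode above 0.015 m).
It also fails if it takes over 51 s, if anything falls off the work surface, if the arm or the gripper's body presses on something with over 40 N, if the wrist force passes 120 N, or if a joint passes its speed limit or range.

ROBOT

A 6-joint arm with a two-finger parallel gripper is mounted at the origin on a cart in front of the work surface, level with it; the furniture and walls round the work are solid. World frame = base frame: x ahead of the robot, y to its left, z up, the work surface at z = 0. Lengths are in m, angles in rad, forces in N, time in s.
With the tool pointing down it reaches from about 0.35 to 0.725 m from the base axis. Payload 4.3 kg.
Tool frame: the origin (TCP) lies midway between the tips of the shut fingers; the grasp point (between the pads) lies 19 mm behind it (bot.hold_point_z is the distance from the TCP to the grasp point, in m); z points along the fingers, y is the line along which they close (so a half turn about z gives the same grasp; the last joint's range is limited). The gripper opens to 85 mm and grips with 20 to 120 N. Pads are 22 mm wide; open, the fingers measure 114 mm over their backs; the gripper's body (76 mm by 85 mm) begins 54 mm behind the grasp point. The pads swing forward as they close: fully open they stand 13 mm farther back than shut.
Start: joints at [-1.435, 0.377, 0.081, 1.274, 0, 1.46], TCP at [0.14, -0.558, 0.231] pointing down, gripper open.
Joint ranges: [-2.72, 2.72], [-0.84, 1.66], [-1.02, 1.22], [-1.77, 2.12], [-1.37, 1.28], [-3.14, 3.14]. Speed limits (rad/s): [2.57, 2.57, 3.14, 3.14, 3.14, 3.14].

INTERFACE

Orientations are given as a unit quaternion [x, y, z, w].
In Python, from bench import bot gives the robot as it stands.
- The arm moves only by the tool play_rows, never from a script. Its argument "series" is a list that holds one entry, the list of rows, each a list of 6 numbers: the shift along the tool's x, y, z in m, then the turn, a rotation vector about the tool's x, y, z in degrees. In form: [[[x, y, z, ax, ay, az], ...]]. A call has 1 to 8 rows; each row is the pose to reach, as a shift and turn from the pose commanded when the call began, along the tool's axes at that moment; what a row does not reach only later rows make up. A row lasts 1/10 s, in which the tool goes at most 50 mm and 8.59 degrees, less where a joint would pass 70% of its speed; a pose out of reach is approached as far as the arm can. A call with a gripper value outside its range is refused whole. "fingers" is the opening, from -1 (shut) to 1 (fully open), set as the call begins (left out, the last holds). The fingers move at their own pace and stop on an object; "force" is the grip in N (left out, the last holds). Time passes only in rows, so rows that repeat a pose let the fingers close. It gives the time, the measured TCP pose, the force, the opening and the grip force at its end, in the units of the state.
- bot.get_obs(): the state, without advancing time (a new reading comes with each control period).
- bot.grab_frame(name): name is "scene" or "top" or "wrist"; returns a dict with "color" (400x640x3 uint8, red, green, blue), "fx", "fy", "cx", "cy" (pixels), "camera_from_world" (4x4, takes a point from world to camera coordinates). Camera axes: x right, y down, z forward; pixel columns grow to the right and rows downward; lengths in m; the calibration is good to about 2 mm. A picture is of the moment at which its call begins. There is no depth.
- bot.job_done(): hands the job in; it is judged then, once.
The state is a dict: "clock": time; "joint_pos": joint angles; "joint_velocities": joint speeds; "effort": joint torques, N m; "position": TCP position; "ee_rot": TCP orientation; "ft_force": force on the tool from outside, world axes, zero at the start; "ft_torque": the same for the moment, N m; "grip_width": opening from 0.0 (shut) to 1.0 (fully open); "gripper_force": force on a finger pad.
Only numpy, scipy, OpenCV 4.12 (cv2) and the standard library are available. Lean on these libraries where they do the work, as an engineer would, in place of code of your own. Each camera call takes 0.05 s, during which the arm holds its last target. There are 200 camera calls.

## Working session

There is one attempt and no reset: what is moved stays moved. The work goes in short steps, Python scripts to look and compute and a tool call to move; the robot and the scene stay as the last step left them, time stands still between calls to the robot, and variables do not carry over. Pictures are saved under pics/ and viewed, at most 10 in all, crops included, and the job is handed in when it is done.

Besides the shell and the picture viewer there is one more tool, called after ">>>" as name(argument=value, ...), one argument or row to a line, values as JSON. play_rows: Moves the arm, as the interface text tells. Its arguments: {"type":"object","properties":{"series":{"type":"array","items":{"type":"array","items":{"type":"array","items":{"type":"number"}}}},"fingers":{"type":"number"},"force":{"type":"number"}},"required":["series"]}

```bash
mkdir -p pics
python3 - <<'E'
from bench import bot
import cv2, pickle
d={}
for n in("scene","top","wrist"):
    f=bot.grab_frame(n); d[n]=f; cv2.imwrite(f"pics/{n}0.png",f["color"][:,:,::-1])
    print(n,f["fx"],f["cx"],f["cy"],f["camera_from_world"].round(4).tolist())
pickle.dump(d,open("f0.pkl","wb"))
o=bot.get_obs();print(o)
E
```

```text
scene 517.2104591676418 320.91133693785406 205.26998973229524 [[0.8442, -0.536, 0.0047, -0.4831], [-0.3466, -0.5524, -0.7581, 0.2879], [0.409, 0.6384, -0.6521, 1.4255], [0.0, 0.0, 0.0, 1.0]]
top 418.834453795948 320.03279955443594 194.67513153741228 [[0.4762, -0.8792, 0.0134, -0.2888], [-0.7337, -0.4056, -0.5451, 0.5074], [0.4847, 0.2498, -0.8382, 1.232], [0.0, 0.0, 0.0, 1.0]]
wrist 333.8350972136593 324.0325988093753 197.54240477036223 [[0.2424, -0.9702, -0.0018, -0.5741], [-0.9231, -0.2312, 0.3072, -0.0395], [-0.2985, -0.0728, -0.9516, 0.3803], [0.0, 0.0, 0.0, 1.0]]
{'clock': 0.15, 'joint_pos': array([-1.43532958e+00,  3.77955020e-01,  7.99322354e-02,  1.27441463e+00,
        2.12398735e-05,  1.46051116e+00]), 'joint_velocities': array([-0.00055531, -0.00121672,  0.00602499, -0.00126846, -0.00066787,
       -0.00078765]), 'effort': array([ 1.34897400e-03, -4.64036644e+01,  2.70169973e+01,  1.38977752e-02,
       -7.32898388e-05, -7.81127142e-06]), 'position': array([ 0.13984064, -0.55721079,  0.23054119]), 'ee_rot': array([ 9.92459910e-01,  1.22566931e-01,  2.88052162e-07, -8.20613666e-04]), 'ft_force': array([-0.73084909,  1.24359496, -0.12276383]), 'ft_torque': array([-0.05150933, -0.078818  ,  0.03658879]), 'gripper_force': 0.0, 'grip_width': 1.001960639721661}
```

View pics/scene0.png

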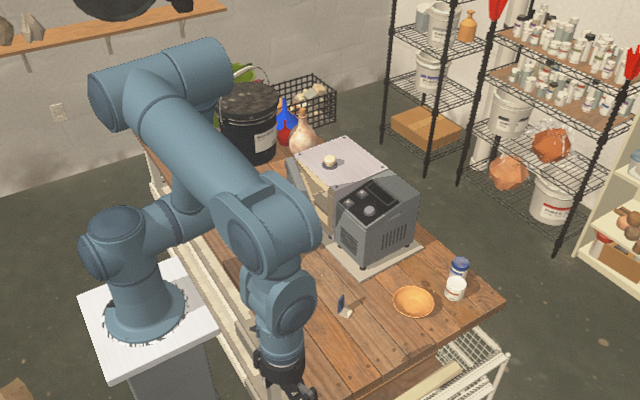

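View pics/top0.png

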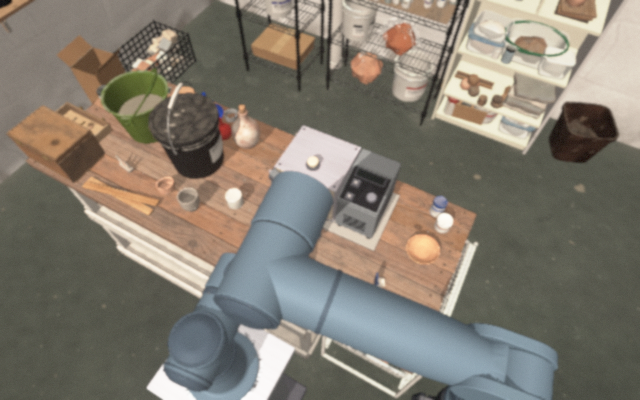

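The scene view shows the kiln at about (350,205), with the plug at (329,161) and the keys near (360,205). In the top view the plug is at (313,162) and the panel at (368,185). The dish, jars and tile stand to the right and in front. I'll enlarge both views.

Run:
```python
import cv2, pickle, numpy as np
d=pickle.load(open("f0.pkl","rb"))
a=d["scene"]["color"][125:285,275:435];b=d["top"]["color"][115:245,260:420]
cv2.imwrite("pics/z1.png",cv2.resize(a,(600,600),interpolation=cv2.INTER_CUBIC)[:,:,::-1])
cv2.imwrite("pics/z2.png",cv2.resize(b,(720,585),interpolation=cv2.INTER_CUBIC)[:,:,::-1])
```

```text
(no output)
```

View pics/z1.png

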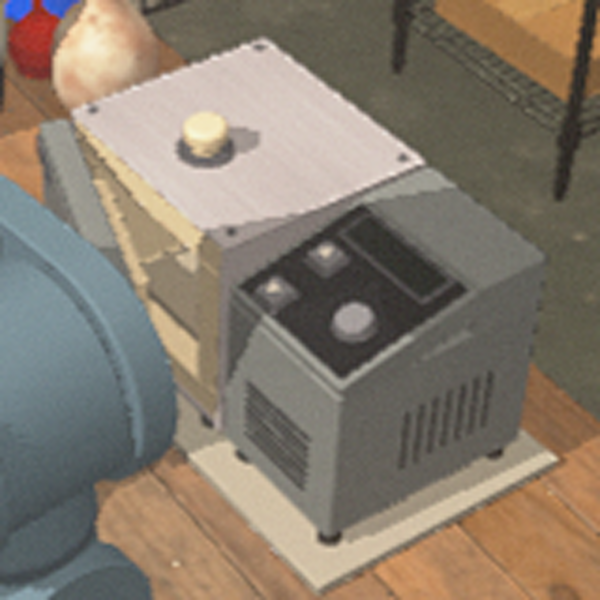

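View pics/z2.png

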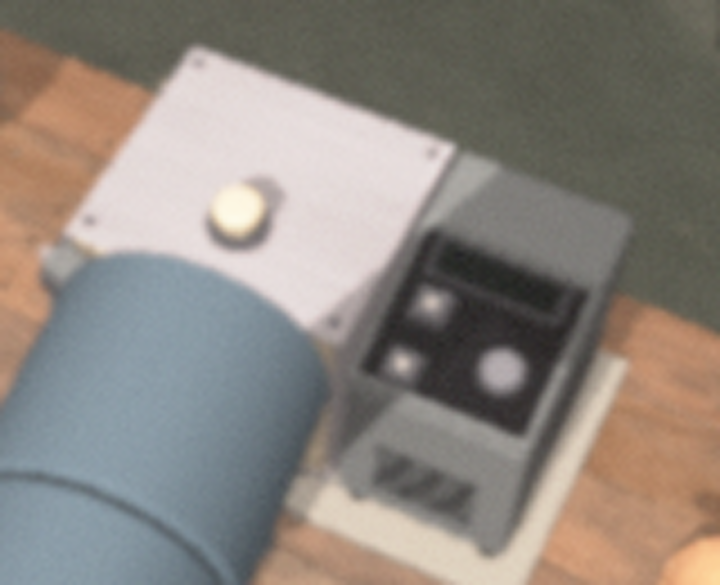

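The zooms show these scene pixels (3.75x zoom, offset 275,125): roof corners at (262,40), (75,112), (215,238) and (425,160), the plug at (205,125), and the keys at (326,252), (275,287) and (353,320). The arm hides the door's free edge. I'll fit the kiln pose from the corners.

```bash
cat > h.py <<'E'
import numpy as np, pickle
from scipy.optimize import least_squares
def proj(f,p):
    c=f["camera_from_world"]; q=np.atleast_2d(p)@c[:3,:3].T+c[:3,3]
    return np.c_[q[:,0]/q[:,2]*f["fx"]+f["cx"], q[:,1]/q[:,2]*f["fy"]+f["cy"]]
def ray(f,uv):
    c=f["camera_from_world"];R=c[:3,:3]
    d=R.T@np.array([(uv[0]-f["cx"])/f["fx"],(uv[1]-f["cy"])/f["fy"],1.])
    return -R.T@c[:3,3], d/np.linalg.norm(d)
def onplane(f,uv,p0,n):
    o,d=ray(f,uv); return o+d*((np.asarray(p0)-o)@n)/(d@n)
def tri(*fu):
    A=0;b=0
    for f,uv in fu:
        o,d=ray(f,uv);P=np.eye(3)-np.outer(d,d);A=A+P;b=b+P@o
    return np.linalg.solve(A,b)
def kw(k,p):
    c,s=np.cos(k[2]),np.sin(k[2]); p=np.atleast_2d(p)
    return np.c_[k[0]+c*p[:,0]-s*p[:,1], k[1]+s*p[:,0]+c*p[:,1], p[:,2]]
def wk(k,p):
    c,s=np.cos(k[2]),np.sin(k[2]); p=np.atleast_2d(p)-[k[0],k[1],0]
    return np.c_[c*p[:,0]+s*p[:,1], -s*p[:,0]+c*p[:,1], p[:,2]]
nk=np.array([-np.sin(.245),0,np.cos(.245)])
capp=np.array([-.1,0,.190])+.010*nk
S=lambda x,y:(x/3.75+275-.37,y/3.75+125-.37)
T=lambda x,y:(x/4.5+260-.39,y/4.5+115-.39)
E
cat > m1.py <<'E'
from h import *
d=pickle.load(open("f0.pkl","rb"));fs,ft=d["scene"],d["top"]
P=[(.1,.2,.225),(.1,-.02,.225),(-.1,.2,.225),(-.1,-.02,.225)]
sp=[S(262,40),S(425,160),S(75,112),S(213,240)]
tp=[T(195,47),T(455,148),T(66,240)]
r=lambda k:np.r_[(proj(fs,kw(k,P))-sp).ravel(),(proj(ft,kw(k,P[:3]))-tp).ravel()]
o=least_squares(r,[.5,-.1,0],loss="soft_l1");k=o.x;print(k,r(k).round(1))
np.save("k.npy",k)
n=kw([0,0,k[2]],nk)[0];p0=kw(k,capp)[0]
for nm,s,t in[("far",S(326,250),T(432,303)),("near",S(275,286),T(403,363)),("round",S(353,320),T(502,370))]:
    for q in(onplane(fs,s,p0,n),onplane(ft,t,p0,n),tri((fs,s),(ft,t))): print(nm,q.round(4),wk(k,q).round(4))
q=tri((fs,S(206,120)),(ft,T(239,208)));print("plug",q,wk(k,q),[wk(k,onplane(f,u,[0,0,.254],[0,0,1])) for f,u in((fs,S(206,120)),(ft,T(239,208)))])
for u in(S(42,130),S(66,118),S(105,232)): print("door",wk(k,onplane(fs,u,[0,0,.222],[0,0,1])))
print(kw(k,[[-.113,.2,.192],[-.1,.05,.192]]))
E
python3 m1.py
```

```text
[ 0.66935119 -0.04676196  0.03185878] [ 0.3 -1.4  0.2 -0.1 -1.8 -1.   2.4  2.  -0.2  0.9  0.2  1.  -0.5 -0.9]
far [ 0.6406 -0.1072  0.2176] [[-0.0307 -0.0595  0.2176]]
far [ 0.6431 -0.1058  0.2183] [[-0.0281 -0.0581  0.2183]]
far [ 0.6432 -0.1053  0.2162] [[-0.028  -0.0577  0.2162]]
near [ 0.5921 -0.1099  0.2055] [[-0.0793 -0.0607  0.2055]]
near [ 0.5952 -0.1075  0.2063] [[-0.0761 -0.0584  0.2063]]
near [ 0.5957 -0.1067  0.2027] [[-0.0755 -0.0576  0.2027]]
round [ 0.615  -0.1772  0.2107] [[-0.0585 -0.1287  0.2107]]
round [ 0.6198 -0.1717  0.2119] [[-0.0535 -0.1233  0.2119]]
round [ 0.6226 -0.1703  0.2037] [[-0.0506 -0.122   0.2037]]
plug [0.6274318  0.04141851 0.25382178] [[-0.03908927  0.089471    0.25382178]] [array([[-0.03873802,  0.0894463 ,  0.254     ]]), array([[-0.03968129,  0.08939154,  0.254     ]])]
door [[-0.13192218  0.18939108  0.222     ]]
door [[-0.10669698  0.19284365  0.222     ]]
door [[-0.161355    0.04822584  0.222     ]]
[[5.50037857e-01 1.49537117e-01 1.92000000e-01]
 [5.67809269e-01 2.73284653e-05 1.92000000e-01]]
```

>>> play_rows(
  series=[
    [[0.02,-0.02,-0.04,0,0,1.5],[0.045,-0.045,-0.075,0,0,3],[0.075,-0.08,-0.1,0,0,4.5],[0.105,-0.115,-0.12,0,0,6],[0.135,-0.15,-0.14,0,0,7.5],[0.165,-0.185,-0.15,0,0,9],[0.195,-0.22,-0.15,0,0,10.5],[0.225,-0.25,-0.15,0,0,12]],
  ],
  fingers=-1,
)

```text
clock: 0.95
position: [0.2977, -0.2586, 0.3819]
ee_rot: [1.0, 0.017, 0.0, 0.0]
ft_force: [1.8, 0.3, -0.8]
grip_width: 0.002
gripper_force: 0.0
```

>>> play_rows(
  series=[
    [[0.02,-0.04,0,0,0,0],[0.04,-0.08,0,0,0,0],[0.06,-0.12,0,0,0,0],[0.08,-0.16,0,0,0,0],[0.1,-0.2,0,0,0,0],[0.12,-0.235,0,0,0,0],[0.13,-0.255,0,0,0,0],[0.13,-0.255,0,0,0,0]],
  ],
)

```text
clock: 1.75
position: [0.4185, 0.0013, 0.3808]
ee_rot: [1.0, 0.021, -0.0, -0.0]
ft_force: [0.5, -0.5, 1.1]
grip_width: 0.004
gripper_force: 0.0
```

Run:
```python
from bench import bot
import cv2, pickle
d={}
for n in("scene","top","wrist"):
    f=bot.grab_frame(n); d[n]=f
pickle.dump(d,open("f1.pkl","wb"))
a=d["scene"]["color"][125:285,275:435];b=d["wrist"]["color"]
cv2.imwrite("pics/z3.png",cv2.resize(a,(600,600),interpolation=cv2.INTER_CUBIC)[:,:,::-1])
cv2.imwrite("pics/w3.png",cv2.resize(b,(800,500))[:,:,::-1])
print(bot.get_obs()["position"])
```

```text
[ 0.41761872 -0.00140372  0.38112215]
```

View pics/z3.png

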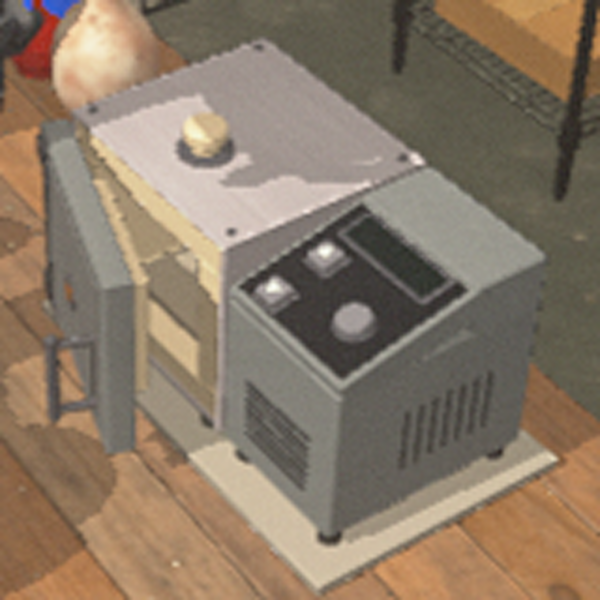

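View pics/w3.png

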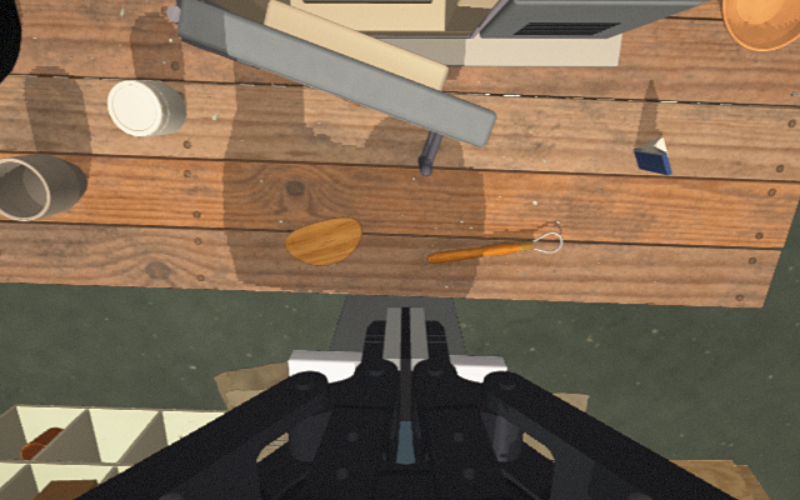

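The door stands open. In the wrist view (1.25x) the top of its free end has corners at (494,112) and (486,145). In the scene zoom they are at (133,284) and (104,291). The tile is at (652,158), well clear of the push path.

```bash
cat > m2.py <<'E'
from h import *
k=np.load("k.npy");d=pickle.load(open("f1.pkl","rb"));fs,fw=d["scene"],d["wrist"]
W=lambda x,y:((x+.5)/1.25-.5,(y+.5)/1.25-.5)
for nm,s,w in(("inner",S(133,284),W(494,112)),("outer",S(104,291),W(487,144))):
    for q in(onplane(fs,s,[0,0,.222],[0,0,1]),onplane(fw,w,[0,0,.222],[0,0,1]),tri((fs,s),(fw,w))):
        print(nm,q.round(4),wk(k,q).round(4))
for w in(W(200,2),W(181,38)): print(wk(k,onplane(fw,w,[0,0,.222],[0,0,1])))
E
python3 m2.py
```

```text
inner [ 0.4924 -0.0678  0.222 ] [[-0.1775 -0.0153  0.222 ]]
inner [ 0.4986 -0.0592  0.222 ] [[-0.171 -0.007  0.222]]
inner [ 0.4979 -0.0604  0.2144] [[-0.1718 -0.0081  0.2144]]
outer [ 0.4701 -0.0632  0.222 ] [[-0.1997 -0.0101  0.222 ]]
outer [ 0.4771 -0.0565  0.222 ] [[-0.1925 -0.0036  0.222 ]]
outer [ 0.4754 -0.0571  0.2153] [[-0.1942 -0.0041  0.2153]]
[[-0.10520124  0.18524615  0.222     ]]
[[-0.12604539  0.20070415  0.222     ]]
```

>>> play_rows(
  series=[
    [[0.01,-0.002,0.045,0,0,0],[0.02,-0.004,0.09,0,0,0],[0.03,-0.006,0.135,0,0,0],[0.035,-0.008,0.175,0,0,0],[0.035,-0.008,0.194,0,0,0],[0.042,-0.008,0.194,0,0,0],[0.05,-0.008,0.194,0,0,0],[0.058,-0.008,0.194,0,0,0]],
  ],
)

```text
clock: 2.7
position: [0.4778, 0.0083, 0.1892]
ee_rot: [1.0, 0.018, 0.002, 0.0]
ft_force: [0.0, 0.4, -0.2]
grip_width: -0.001
gripper_force: 0.0
```

>>> play_rows(
  series=[
    [[0.007,0,0,0,0,0],[0.014,0.001,0,0,0,0],[0.021,0.002,0,0,0,0],[0.028,0.003,0,0,0,0],[0.034,0.004,0,0,0,0],[0.04,0.005,0,0,0,0],[0.045,0.006,0,0,0,0],[0.045,0.006,0,0,0,0]],
  ],
)

```text
clock: 3.5
position: [0.5221, 0.0048, 0.1874]
ee_rot: [1.0, 0.018, 0.001, -0.0]
ft_force: [-1.1, 1.1, 0.4]
grip_width: -0.001
gripper_force: 0.0
```

>>> play_rows(
  series=[
    [[0.003,0,0,0,0,0],[0.006,0,0,0,0,0],[0.009,0,0,0,0,0],[0.011,0,0,0,0,0],[0.011,0,0,0,0,0]],
  ],
)

```text
clock: 4.0
position: [0.5323, 0.0053, 0.1873]
ee_rot: [1.0, 0.018, 0.0, -0.0]
ft_force: [0.2, -0.8, 0.1]
grip_width: 0.002
gripper_force: 0.2
```

```bash
cat > door.py <<'E'
from bench import bot
import cv2,sys
for n in("scene",):
    f=bot.grab_frame(n)
    cv2.imwrite("pics/%s.png"%sys.argv[1],cv2.resize(f["color"][125:285,275:435],(600,600),interpolation=cv2.INTER_CUBIC)[:,:,::-1])
o=bot.get_obs();print(o["position"],o["ft_force"])
E
python3 door.py d1
```

```text
[0.53230065 0.00538997 0.18731965] [-0.0056364   0.41357855 -0.08287023]
```

View pics/d1.png

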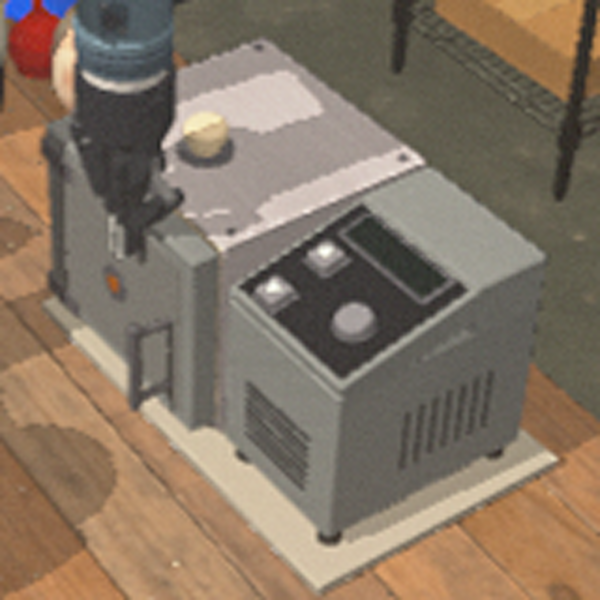

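The door is nearly shut: its free edge at (205,250) almost meets the casing. I'll keep creeping until it stops.

>>> play_rows(
  series=[
    [[0.002,0,0,0,0,0],[0.004,0,0,0,0,0],[0.006,0,0,0,0,0],[0.006,0,0,0,0,0]],
  ],
)

```text
clock: 4.45
position: [0.5343, 0.0053, 0.1871]
ee_rot: [1.0, 0.018, -0.003, 0.0]
ft_force: [-10.4, -0.7, 7.7]
grip_width: -0.001
gripper_force: 5.6
```

>>> play_rows(
  series=[
    [[0.001,0,0,0,0,0],[0.002,0,0,0,0,0],[0.003,0,0,0,0,0],[0.003,0,0,0,0,0]],
  ],
)

```text
clock: 4.85
position: [0.5343, 0.0053, 0.1871]
ee_rot: [1.0, 0.018, -0.006, 0.001]
ft_force: [-18.9, -1.8, 14.0]
grip_width: 0.003
gripper_force: 9.9
```

Hard stop at 19 N, so the door is shut. I'll back off, rise and look down on the plug and keys.

>>> play_rows(
  series=[
    [[-0.015,0,0,0,0,0],[-0.04,0,0,0,0,0],[-0.045,0,-0.04,0,0,0],[-0.045,0.005,-0.085,0,0,0],[-0.03,0.015,-0.13,0,0,0],[-0.01,0.025,-0.17,0,0,0],[0.01,0.035,-0.21,0,0,0],[0.01,0.035,-0.21,0,0,0]],
  ],
)

```text
clock: 5.65
position: [0.5576, -0.0305, 0.4037]
ee_rot: [1.0, 0.018, 0.008, 0.001]
ft_force: [1.4, -1.0, 0.1]
grip_width: 0.002
gripper_force: 0.0
```

Run:
```python
from bench import bot
import cv2, pickle
d={}
for n in("scene","wrist"):
    f=bot.grab_frame(n); d[n]=f
pickle.dump(d,open("f2.pkl","wb"))
cv2.imwrite("pics/w4.png",cv2.resize(d["wrist"]["color"][:250],(0,0),fx=1.25,fy=1.25,interpolation=cv2.INTER_CUBIC)[:,:,::-1])
o=bot.get_obs();print(o["position"],o["ft_force"])
```

```text
[ 0.55390276 -0.02934524  0.39816004] [-0.93117198  0.41364178 -1.17393905]
```

View pics/w4.png

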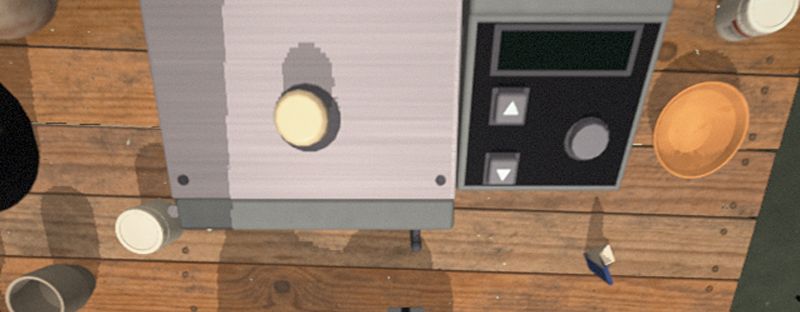

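This shows the door flush with the casing. In the 1.25x wrist view the plug top is at (301,118), the far key at (511,106), the near key at (502,171) and the round key at (588,138).

```bash
cat > m3.py <<'E'
from h import *
k=np.load("k.npy");d=pickle.load(open("f2.pkl","rb"));fw=d["wrist"];fs=pickle.load(open("f1.pkl","rb"))["scene"]
W=lambda x,y:((x+.5)/1.25-.5,(y+.5)/1.25-.5)
P=[(.1,.2,.225),(.1,-.02,.225),(-.1,.2,.225),(-.1,-.02,.225)]
sp=[S(262,40),S(425,160),S(75,112),S(213,240)]
P2=[(-.1,.2,.225),(-.1,-.02,.225),(-.1,-.025,.19),(-.1,-.165,.19)]
# wrist: roof front edge corners
wp=[W(173,198),W(455,197)]
r=lambda k:np.r_[(proj(fs,kw(k,P))-sp).ravel(),(proj(fw,kw(k,P2[:2]))-wp).ravel()*1.5]
o=least_squares(r,k,loss="soft_l1");k2=o.x;print(k2,r(k2).round(1))
k2=least_squares(lambda k:(proj(fw,kw(k,P2[:2]))-wp).ravel(),k).x;print("wrist only",k2)
n=kw([0,0,k2[2]],nk)[0];p0=kw(k2,capp)[0]
for nm,s,w in[("far",S(326,250),W(511,106)),("near",S(275,286),W(502,170)),("round",S(353,318),W(588,137))]:
    q=onplane(fw,w,p0,n);t=tri((fs,s),(fw,w));print(nm,q.round(4),t.round(4),wk(k2,q).round(4))
for z in(.251,.258): print("plug",onplane(fw,W(300,117),[0,0,z],[0,0,1]))
print(tri((fs,S(206,120)),(fw,W(300,117))))
E
python3 m3.py
```

```text
[ 0.6741326  -0.04523187  0.03800769] [ 0.9 -2.1  1.  -1.  -1.  -1.5  3.7  1.2 -2.3  0.3  1.5  0.3]
wrist only [ 0.67427961 -0.04537665  0.03887049]
far [ 0.6432 -0.1058  0.217 ] [ 0.6426 -0.1057  0.2158] [[-0.0334 -0.0592  0.217 ]]
near [ 0.5947 -0.1069  0.2048] [ 0.5943 -0.1073  0.2026] [[-0.0819 -0.0584  0.2048]]
round [ 0.6228 -0.1691  0.2113] [ 0.6216 -0.171   0.2052] [[-0.0562 -0.1216  0.2113]]
plug [0.63026437 0.04284642 0.251     ]
plug [0.63033136 0.04117332 0.258     ]
[0.62973802 0.04307127 0.25207802]
```

>>> play_rows(
  series=[
    [[0.03,-0.025,0,0,0,0],[0.06,-0.05,0.01,0,0,0],[0.079,-0.069,0.04,0,0,0],[0.079,-0.069,0.08,0,0,0],[0.079,-0.069,0.11,0,0,0],[0.079,-0.069,0.125,0,0,0],[0.079,-0.069,0.125,0,0,0]],
  ],
)

```text
clock: 6.45
position: [0.6248, 0.0434, 0.2674]
ee_rot: [1.0, 0.018, -0.005, -0.0]
ft_force: [0.1, 0.2, -0.4]
grip_width: -0.006
gripper_force: 0.0
```

```bash
python3 -c "
from bench import bot
o=bot.get_obs();print(o['position'],o['ee_rot'],o['ft_force'])"
```

```text
[0.6248414  0.04338319 0.26736658] [ 9.99817207e-01  1.84846007e-02 -4.87287364e-03 -3.57551755e-04] [ 0.07680318  0.24803066 -0.42898991]
```

>>> play_rows(
  series=[
    [[0.004,0,0.004,0,0,0],[0.004,0,0.008,0,0,0],[0.004,0,0.012,0,0,0],[0.004,0,0.015,0,0,0],[0.004,0,0.018,0,0,0],[0.004,0,0.021,0,0,0],[0.004,0,0.021,0,0,0]],
  ],
)

```text
clock: 7.15
position: [0.6326, 0.0428, 0.2511]
ee_rot: [1.0, 0.018, 0.0, 0.0]
ft_force: [0.2, 0.2, -1.0]
grip_width: -0.001
gripper_force: 0.0
```

>>> play_rows(
  series=[
    [[0,0,0.002,0,0,0],[0,0,0.004,0,0,0],[0,0,0.004,0,0,0]],
  ],
)

```text
clock: 7.45
position: [0.6326, 0.0428, 0.2473]
ee_rot: [1.0, 0.018, 0.0, 0.0]
ft_force: [-0.4, -0.6, 0.7]
grip_width: 0.005
gripper_force: 0.5
```

>>> play_rows(
  series=[
    [[0,0,0.002,0,0,0],[0,0,0.004,0,0,0],[0,0,0.005,0,0,0],[0,0,0.005,0,0,0]],
  ],
)

```text
clock: 7.85
position: [0.6326, 0.0428, 0.2421]
ee_rot: [1.0, 0.018, 0.0, 0.0]
ft_force: [0.1, -0.2, 2.4]
grip_width: -0.003
gripper_force: 0.8
```

>>> play_rows(
  series=[
    [[0,0,0.001,0,0,0],[0,0,0.002,0,0,0],[0,0,0.003,0,0,0],[0,0,0.003,0,0,0]],
  ],
)

```text
clock: 8.25
position: [0.6326, 0.0428, 0.2419]
ee_rot: [1.0, 0.018, 0.001, 0.0]
ft_force: [-4.0, -0.3, 12.5]
grip_width: -0.002
gripper_force: 6.6
```

Plug is home (top at 242 mm, force rising). Next I'll rise, move over the far key and tilt the tool square to the panel.

>>> play_rows(
  series=[
    [[0,0,-0.03,0,0,0],[0,0.02,-0.06,0,3,0],[-0.001,0.06,-0.06,0,7,0],[-0.002,0.1,-0.06,0,11,0],[-0.002,0.135,-0.05,0,14,0],[-0.002,0.149,-0.03,0,14,0],[-0.002,0.149,-0.015,0,14,0],[-0.002,0.149,-0.015,0,14,0]],
  ],
)

```text
clock: 9.05
position: [0.6337, -0.1063, 0.2509]
ee_rot: [0.993, 0.017, 0.119, -0.003]
ft_force: [-0.4, 0.1, 0.6]
grip_width: -0.004
gripper_force: 0.0
```

```bash
cat > rel.py <<'E'
import sys,numpy as np
from bench import bot
from scipy.spatial.transform import Rotation as R
o=bot.get_obs();r=R.from_quat(o["ee_rot"]);t={"far":(.643,-.106,.217),"round":(.622,-.170,.210)}
for n,p in t.items(): print(n,(r.inv().apply(np.array(p)-o["position"])).round(4))
print(o["position"],o["ft_force"],o["clock"],r.as_matrix()[:,2])
E
python3 rel.py
```

```text
far [0.001  0.0001 0.0351]
round [-0.0232  0.0634  0.0363]
[ 0.63371562 -0.106272    0.25089021] [-0.39577088  0.08647102  0.61531583] 9.05 [ 0.23617115  0.01024001 -0.97165752]
```

>>> play_rows(
  series=[
    [[0.001,0,0.01,0,0,0],[0.001,0,0.02,0,0,0],[0.001,0,0.026,0,0,0],[0.001,0,0.03,0,0,0],[0.001,0,0.032,0,0,0],[0.001,0,0.033,0,0,0],[0.001,0,0.033,0,0,0]],
  ],
)

```text
clock: 9.75
position: [0.645, -0.1057, 0.2227]
ee_rot: [0.992, 0.018, 0.122, -0.002]
ft_force: [-0.7, -0.2, 0.9]
grip_width: 0.001
gripper_force: 0.0
```

```bash
python3 rel.py
```

```text
far [-0.0033  0.0002  0.005 ]
round [-0.0277  0.0634  0.0062]
[ 0.64501547 -0.10573728  0.22267178] [-0.68690686 -0.24277791  0.85611364] 9.75 [ 0.24202867  0.00864578 -0.97023058]
```

>>> play_rows(
  series=[
    [[-0.003,0,0.002,0,0,0],[-0.003,0,0.004,0,0,0],[-0.003,0,0.006,0,0,0],[-0.003,0,0.007,0,0,0],[-0.003,0,0.008,0,0,0],[-0.003,0,0.008,0,0,0]],
  ],
)

```text
clock: 10.35
position: [0.6437, -0.1058, 0.2141]
ee_rot: [0.992, 0.018, 0.122, -0.002]
ft_force: [-3.0, -0.6, 3.2]
grip_width: -0.0
gripper_force: 1.6
```

```bash
python3 rel.py
```

```text
far [ 0.      0.0001 -0.003 ]
round [-0.0243  0.0633 -0.0018]
[ 0.64371633 -0.10584722  0.2140791 ] [-2.95650368 -0.55382409  3.1999799 ] 10.35 [ 0.24148352  0.00856987 -0.97036708]
```

>>> play_rows(
  series=[
    [[0,0,0.001,0,0,0],[0,0,0.002,0,0,0],[0,0,0.003,0,0,0],[0,0,0.003,0,0,0]],
  ],
)

```text
clock: 10.75
position: [0.6441, -0.1059, 0.2132]
ee_rot: [0.992, 0.018, 0.122, -0.002]
ft_force: [-8.8, 1.4, 13.3]
grip_width: -0.002
gripper_force: 7.8
```

Bottomed at about 16 N. Retract, then over the round key.

>>> play_rows(
  series=[
    [[0,0,-0.02,0,0,0],[0,0,-0.035,0,0,0],[-0.01,0.025,-0.04,0,0,0],[-0.02,0.05,-0.035,0,0,0],[-0.024,0.063,-0.025,0,0,0],[-0.024,0.063,-0.016,0,0,0],[-0.024,0.063,-0.012,0,0,0],[-0.024,0.063,-0.012,0,0,0]],
  ],
)

```text
clock: 11.55
position: [0.6204, -0.1684, 0.2153]
ee_rot: [0.993, 0.019, 0.121, -0.003]
ft_force: [-0.1, -0.1, -0.2]
grip_width: 0.002
gripper_force: 0.0
```

```bash
python3 rel.py
```

```text
far [ 0.0246 -0.0615  0.0044]
round [0.0002 0.0017 0.0055]
[ 0.62043073 -0.16835049  0.21525445] [-0.09903949 -0.08256834 -0.16487746] 11.55 [ 0.23956303  0.01055923 -0.97082339]
```

>>> play_rows(
  series=[
    [[0,0.001,0.002,0,0,0],[0,0.001,0.004,0,0,0],[0,0.001,0.006,0,0,0],[0,0.001,0.007,0,0,0],[0,0.001,0.008,0,0,0],[0,0.001,0.008,0,0,0]],
  ],
)

```text
clock: 12.15
position: [0.6231, -0.1703, 0.2096]
ee_rot: [0.992, 0.018, 0.122, -0.002]
ft_force: [-0.3, 2.0, 2.5]
grip_width: -0.001
gripper_force: 1.2
```

>>> play_rows(
  series=[
    [[0,0,0.001,0,0,0],[0,0,0.002,0,0,0],[0,0,0.003,0,0,0],[0,0,0.003,0,0,0]],
  ],
)

```text
clock: 12.55
position: [0.6236, -0.1704, 0.2076]
ee_rot: [0.992, 0.018, 0.123, -0.002]
ft_force: [-4.6, 2.5, 9.8]
grip_width: -0.0
gripper_force: 4.7
```

>>> play_rows(
  series=[
    [[0,0,-0.01,0,0,0],[0,0,-0.04,0,0,0],[0,0,-0.08,0,0,0],[-0.01,0,-0.12,0,0,0],[-0.02,0,-0.15,0,0,0],[-0.02,0,-0.15,0,0,0],[-0.02,0,-0.15,0,0,0]],
  ],
)

```text
clock: 13.25
position: [0.5678, -0.1732, 0.3475]
ee_rot: [0.992, 0.018, 0.122, -0.002]
ft_force: [0.1, -1.0, -0.8]
grip_width: -0.002
gripper_force: 0.0
```

Run:
```python
from bench import bot
import cv2
f=bot.grab_frame("wrist")
cv2.imwrite("pics/w5.png",f["color"][:,:,::-1])
```

```text
(no output)
```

View pics/w5.png

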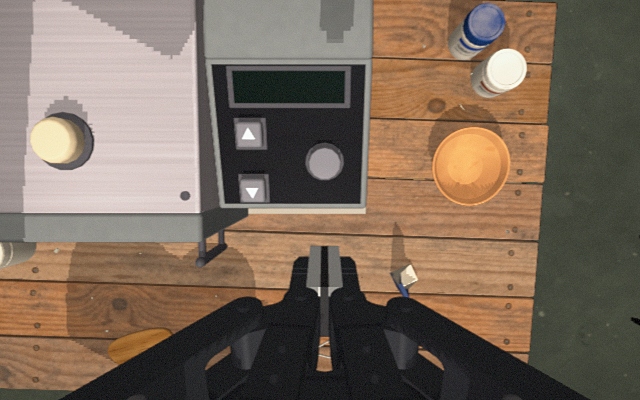

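The door is shut along (100,228), the plug is home at (57,140) and the keys are up. The tile, dish and jar stand undisturbed, and the arm touches nothing.

```bash
python3 -c "
from bench import bot
print(bot.job_done())"
```

```text
the job is handed in; nothing more can be done
None
```

I shut the door, pressed the plug home, and tapped the far key and then the round key, in that order. The last picture showed nothing disturbed, and the job is handed in; the hand-in returned no verdict.

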